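# Show the underside of a test weight to the inspection camera

## Robot

A 7-joint arm with a two-finger parallel gripper is mounted at the origin on the work surface. World frame = base frame: x ahead of the robot, y to its left, z up, the work surface at z = 0. Lengths are in m, angles in rad, forces in N, time in s.
With the tool pointing down it reaches from about 0.35 to 0.9 m from the base axis. Payload 19.9 kg.
Tool frame: the origin (TCP) lies midway between the tips of the shut fingers; the grasp point (between the pads) lies 19 mm behind it; z points along the fingers, y is the line along which they close (so a half turn about z gives the same grasp; the last joint's range is limited). The gripper opens to 94 mm and grips with 3 to 60 N. Pads are 16 mm wide; open, the fingers measure 119 mm over their backs; the gripper's body (75 mm by 177 mm) begins 78 mm behind the grasp point.
Start: joints at [-1.268, 0.417, -0.01, 1.614, 0.005, 1.111, -0.053], TCP at [0.211, 0.588, 0.174] pointing down, gripper open.
Joint ranges: [-2.81, 2.81], [-0.39, 2.02], [-1.27, 1.25], [0.06, 2.57], [-1.19, 4.33], [0.19, 2], [-2.82, 2.82]. Speed limits (rad/s): [1.89, 1.89, 2.39, 2.39, 3.01, 3.01, 3.01].

## Interface

Orientations are given as a unit quaternion [x, y, z, w].
In Python, from bench import state, get_image, get_calibration, hand_in, look_for gives the robot as it stands.
- The arm moves only by the tool arm_command, never from a script. Its argument "plan" is a list of rows, each a list of 5 numbers: the opening, from 0 (shut) to 1 (fully open), then the shift along the tool's x, y, z normalised to -1 to 1, where 1 is 30 mm, then the turn about the tool's z normalised to -1 to 1, where 1 is 0.08 rad. A call has 1 to 20 rows; each row shifts and turns the commanded pose from where the row before left it, along the tool's axes as they then stand; what a row does not reach is not made up. A row lasts 1/12 s, in which the tool goes at most 41.7 mm and 7.16 degrees, less where a joint would pass 70% of its speed; a pose out of reach is approached as far as the arm can. A call with a number of a shift or a turn outside -1 to 1 is refused whole. A call with a gripper value outside its range is refused whole. The fingers move at their own pace and stop on an object; "newtons" is the grip in N (left out, the last holds). Time passes only in rows, so rows that do not move let the fingers close. It gives the time, the measured TCP pose, the force, the opening and the grip force at its end, in the units of the state.
- state(): the state, without advancing time (a new reading comes with each control period).
- get_image(name): name is "scene" or "top" or "wrist"; returns (picture, depth): 400x640x3 uint8, red, green, blue; 400x640 float32, m along the optical axis (not along the pixel's ray), 0 where there is no reading.
- get_calibration(name): a dict with "mtx" (3x3 intrinsics, pixels), "R" (3x3) and "t" (3): a world point X has camera coordinates R X + t; the wrist camera has in their place "tool_from_camera" (4x4, takes a point from camera to tool coordinates, whose origin is the TCP and whose axes are the flange's). Camera axes: x right, y down, z forward; pixel columns grow to the right and rows downward; lengths in m; the calibration is good to about 2 mm. A picture is of the moment at which its call begins: read the wrist's pose just before it. get_calibration takes no time and is no camera call.
- hand_in(): hands the job in; it is judged then, once.
Trained networks look in the newest picture that a camera, given by its name, has taken for a name from the list of things; names that differ only in an ending like _2 or _b are one class to them, and where a whole thing is asked for, a point or a joint stands for the part that bears it (a point fixed in the world has none). Each returns a list of dicts, best first, with "conf" (0 to 1); they miss things now and then, are a little off and sometimes report something else, mostly with a low value. They report only what shows in the picture. A call takes as long as a camera call. They do not tell look-alikes from the thing itself.
- look_for(label, camera): "rect" ([left, top, right, bottom] in pixels, round what is visible of it).
The state is a dict: "time_s": time; "joint_positions": joint angles; "joint_vel": joint speeds; "tau": joint torques, N m; "ee_pos": TCP position; "ee_rot": TCP orientation; "force": force on the tool from outside, world axes, zero at the start; "ft_torque": the same for the moment, N m; "grip_width": finger opening in m; "grasp_force": force on a finger pad.
Only numpy, scipy, OpenCV 4.12 (cv2) and the standard library are available. Lean on these libraries where they do the work, as an engineer would, in place of code of your own. Each camera call takes 0.05 s, during which the arm holds its last target. There are 200 camera calls.

## Task

Take the steel test weight that stands on the pan of the bench scale, lay it gently on its side in the V-rest with its body lying along the vee, and let go of it there. Then take it again out of the rest and hold it in the air in front of the inspection camera with its underside facing the lens: square to the lens, centred on it and 10 cm from it. Finish while holding it still there; do not put the weight down on the bench top, do not touch the camera, and leave the weights in the wooden block and the levelling foot alone.

Things in the scene. Friction and masses are not known exactly. Their poses are not given: they have to be found in the camera images.
- weight: 500 g stainless steel test weight, loose, upright on the scale's pan at first. Round: body 40 mm in diameter from the underside to 46 mm, neck 14 mm from about 49 to 56, knob 22 mm from 59 to 72 (full height). Brass plug in the middle of the flat underside. Centre of mass about 27 mm from the underside. Origin: centre of the underside; z axis: along the weight to the knob.
- weight_top (a point): Centre of the knob's top, 72 mm from the underside along the weight's z axis.
- scale: Bench scale, fixed. Stainless pan 205 (x) by 225 mm (y), its flat top 85 mm above the bench, centred over the origin; the keypad front reaches 172 mm from the origin in -x, lower than the pan. Origin: on the bench under the pan's centre.
- vrest: V-rest, fixed: steel plate 80 (x) by 90 mm, 8 mm thick, with a narrow saddle 42 mm long (x), 39 mm wide: a 90 degree vee lined with green felt, along the rest's x axis, open at both ends, edges 44 mm high. The weight's body lies in it, either way round, its axis 55 mm above the bench; fingers pass down beside the saddle. Origin: on the bench under its centre.
- camera_stand: Inspection camera on a stand, fixed: base 120 by 100 mm, 16 mm column 274 mm high standing 30 mm behind the origin (+x), blue camera head with a black lens in a round white ring light 72 mm in diameter. It looks level along its -x axis, roughly to the robot. The head's height varies between starts and is clamped. Origin: on the bench under the camera.
- lens (a point): Centre of the front face of the camera's lens, 57 mm from the stand's origin in -x and 180 to 230 mm above the bench. Axes as the camera's: the camera looks along this point's -x axis.
- focus (a point): The point on the camera's line of sight 100 mm in front of the lens (along the lens's -x axis), in the air: where the centre of the weight's underside is to be held.
- block: Wooden block of the weight set, 165 mm (x) by 74 mm (y), 32 mm high, fixed, with three round pockets 14 mm deep; the middle one is empty. Origin: centre of its underside.
- kilo: 1 kg steel weight standing in the block's pocket at x = -48 mm, 48 mm in diameter, 96 mm high, loose, its top 114 mm above the bench; to be left alone. Origin: centre of its underside.
- small: 200 g steel weight standing in the block's pocket at x = +58 mm, 30 mm in diameter, 56 mm high, loose, its top 74 mm above the bench; to be left alone. Origin: centre of its underside.
- foot: Levelling foot standing on the bench: black rubber disc 42 mm in diameter with a steel stud, 54 mm high, loose; to be left alone. Origin: centre of its underside.
Not all that is in view belongs to the job. What is shaped like the weight but pink or purple is not meant.

How it is judged:
By the outcome, as a careful person would: the job done as asked, in the order asked, and still so for the second after the job is handed in, while the arm keeps its last pose, push and grip.
It also fails if it takes over 69 s, if anything falls off the work surface, if the arm or the gripper's body presses on something with over 40 N, if the wrist force passes 120 N, or if a joint passes its speed limit or range.

## Working session

There is one attempt and no reset: what is moved stays moved. The work goes in short steps, Python scripts to look and compute and a tool call to move; the robot and the scene stay as the last step left them, time stands still between calls to the robot, and variables do not carry over. Pictures are saved under pics/ and viewed, at most 10 in all, crops included, and the job is handed in when it is done.

Besides the shell and the picture viewer there is one more tool, called after "Emit:" as name(argument=value, ...), one argument or row to a line, values as JSON. arm_command: Moves the arm, as the interface text tells. Scaled input: -1 to 1 covers 30 mm each way for a shift and 0.08 rad each way for a turn. Its arguments: {"type":"object","properties":{"plan":{"type":"array","items":{"type":"array","items":{"type":"number","minimum":-1,"maximum":1}}},"newtons":{"type":"number"}},"required":["plan"]}

```bash
ls; mkdir -p pics; cat > h.py <<'E'
import numpy as np, cv2
from bench import *
from scipy.spatial.transform import Rotation as Rot
def cloud(name):
    s=state(); im,d=get_image(name); c=get_calibration(name); K=np.array(c["mtx"])
    v,u=np.mgrid[:400,:640]; p=np.stack([(u-K[0,2])/K[0,0]*d,(v-K[1,2])/K[1,1]*d,d],-1)
    if "R" in c: w=(p-np.array(c["t"]))@np.array(c["R"])
    else:
        T=np.array(c["tool_from_camera"]); w=p@T[:3,:3].T+T[:3,3]
        w=w@Rot.from_quat(s["ee_rot"]).as_matrix().T+np.array(s["ee_pos"])
    w[d==0]=np.nan
    return im,d,w
def save(n,im): cv2.imwrite(n,im[:,:,::-1])
E
python3 - <<'E'
from h import *
s=state(); print(s)
ims=[]
for n in("scene","top"):
    im,d,w=cloud(n); save(f"pics/{n}0.png",im); np.save(f"{n}.npy",w); np.save(f"{n}im.npy",im)
    for l in("weight","vrest","camera_stand","lens","scale","block","foot"):
        for r in look_for(l,n)[:3]:
            a,b,c,e=map(int,r["rect"]); m=np.nanmedian(w[(b+e)//2-2:(b+e)//2+3,(a+c)//2-2:(a+c)//2+3].reshape(-1,3),0)
            print(n,l,round(r["conf"],2),[a,b,c,e],m.round(3))
E
```

```text
pics
{'time_s': 0.0, 'joint_positions': array([-1.26847067,  0.41795284, -0.01032197,  1.61414515,  0.00469509,
        1.11071899, -0.05298761]), 'joint_vel': array([ 2.27023138e-03, -2.80092378e-04, -1.57308356e-03, -1.41681884e-04,
       -1.00087491e-05,  5.92760264e-04, -2.21588799e-04]), 'tau': array([ 1.85665856e-03, -8.51246381e+01,  6.39401637e-01, -4.25990725e+01,
       -4.87782969e-02,  1.87242252e-02,  1.28090569e-04]), 'ee_pos': array([0.21054677, 0.58803564, 0.17325062]), 'ee_rot': array([ 1.71049690e-01,  9.85262221e-01, -5.96747371e-04, -6.38143936e-05]), 'force': array([-0.36781256,  0.3792842 ,  0.2930929 ]), 'ft_torque': array([ 0.01327084, -0.00569855,  0.02248821]), 'grasp_force': 0.0, 'grip_width': 0.09382525050509463}
scene weight 0.87 [260, 156, 280, 184] [ 0.522 -0.23   0.13 ]
scene weight 0.66 [295, 239, 309, 250] [ 0.612 -0.068  0.017]
scene weight 0.58 [219, 218, 235, 247] [ 0.7   -0.225  0.04 ]
scene vrest 0.85 [411, 243, 461, 283] [0.505 0.232 0.023]
scene camera_stand 0.9 [263, 195, 334, 335] [ 0.665 -0.039  0.   ]
scene camera_stand 0.24 [273, 191, 32
[... 442 characters left out ...]

top weight 0.79 [329, 200, 345, 218] [ 0.592 -0.086  0.069]
top weight 0.77 [462, 267, 484, 285] [ 0.424 -0.4    0.049]
top weight 0.64 [398, 227, 419, 246] [ 0.512 -0.236  0.156]
top vrest 0.6 [195, 243, 231, 276] [0.484 0.224 0.031]
top vrest 0.29 [291, 230, 326, 298] [ 0.466 -0.01   0.019]
top camera_stand 0.98 [255, 94, 307, 170] [0.735 0.03  0.229]
top camera_stand 0.34 [217, 215, 234, 227] [0.579 0.196 0.022]
top lens 0.82 [257, 99, 293, 149] [0.751 0.042 0.235]
top scale 0.74 [357, 187, 459, 309] [ 0.492 -0.245  0.088]
top block 0.56 [289, 232, 326, 297] [ 0.466 -0.007  0.019]
top foot 0.79 [216, 213, 232, 229] [0.578 0.197 0.023]
top foot 0.69 [255, 95, 304, 168] [0.737 0.035 0.231]
```

```bash
python3 - <<'E'
import cv2,numpy as np
a=cv2.imread("pics/scene0.png")[140:350,190:480]; b=cv2.imread("pics/top0.png")[80:320,180:500]
a=cv2.resize(a,(400,290),interpolation=2); cv2.imwrite("pics/s1.png",cv2.resize(a,(780,565),interpolation=2)); cv2.imwrite("pics/t1.png",cv2.resize(b,(800,600),interpolation=2))
E
```

```text
(no output)
```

View pics/s1.png

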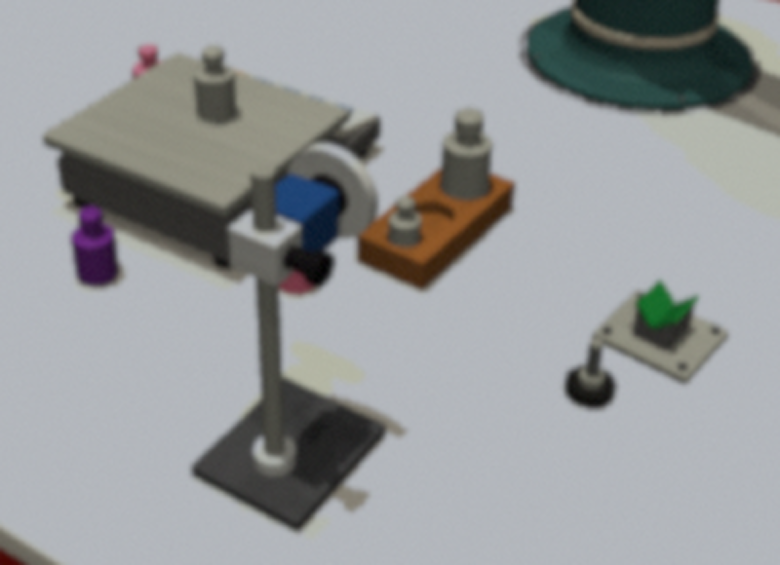

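View pics/t1.png

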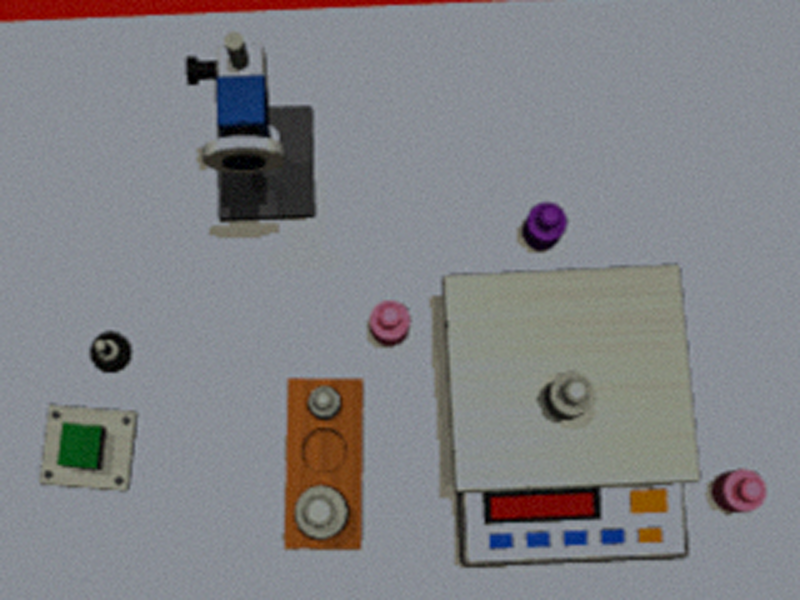

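Weight-like things in top view: steel one at (408,236) on the pan, purple (397,170), pink (337,209) and (473,276). The steel one on the pan is the one meant (colour and place). The V-rest is at (213,259) with green felt, the camera stand at (280,130) facing down the picture to the robot, the foot at (224,221), block (307,265).

```bash
python3 - <<'E'
from h import *
from bench import get_calibration
for n in("scene","top"):
    w=np.load(n+".npy"); im=np.load(n+"im.npy").astype(int); r,g,b=im[...,0],im[...,1],im[...,2]
    z=w[...,2]
    k=(abs(w[...,0]-.51)<.06)&(abs(w[...,1]+.237)<.06)&(z>.147)
    print(n,"knob",np.nanmedian(w[k],0),k.sum())
    k=(abs(w[...,0]-.51)<.06)&(abs(w[...,1]+.237)<.06)&(z>.095)&(z<.14); print("body",np.nanmedian(w[k],0))
    G=(g>r+40)&(g>b+25)&(abs(w[...,0]-.49)<.08)&(abs(w[...,1]-.224)<.08)
    P=w[G]; print("green",P.mean(0),P.min(0),P.max(0))
    rect=cv2.minAreaRect((P[P[:,2]>.02,:2]*1000).astype(np.float32)); print(rect)
    k=(abs(w[...,0]-.49)<.08)&(abs(w[...,1]-.224)<.08)&(z>.004)&(z<.06); k=k&~((abs(w[...,0]-.579)<.04)&(abs(w[...,1]-.197)<.03))
    print("plate",cv2.minAreaRect((w[k][:,:2]*1000).astype(np.float32)))
    R=(im.min(-1)>130)&(abs(w[...,0]-.74)<.08)&(abs(w[...,1]-.04)<.08)&(z>.13)
    B=(b>r+40)&(abs(w[...,0]-.76)<.1)&(abs(w[...,1]-.04)<.1)&(z>.1)
    print("blue",np.median(w[B],0),w[B].min(0),w[B].max(0),cv2.minAreaRect((w[B][:,:2]*1000).astype(np.float32)))
    P=w[R];print("ring",P.mean(0),P.min(0),P.max(0),len(P))
    D=(im.max(-1)<75)&(z<.03)&(abs(w[...,0]-.73)<.12)&(abs(w[...,1]-.02)<.12)
    print("base",cv2.minAreaRect((w[D][:,:2]*1000).astype(np.float32)))
s=state();print(get_calibration("wrist"))
E
```

```text
scene knob [ 0.51543918 -0.23682844  0.15474274] 49
body [ 0.52172894 -0.23218101  0.12025054]
green [0.48937205 0.22300169 0.03518917] [0.4655007  0.20665713 0.0244809 ] [0.50768727 0.24410844 0.04560794]
((486.8825988769531, 225.8255157470703), (35.20637512207031, 41.21480941772461), 84.3257827758789)
plate ((485.74786376953125, 225.32937622070312), (90.77986907958984, 83.48448181152344), 83.2752914428711)
blue [0.76001068 0.04888414 0.23397559] [0.73828317 0.02159723 0.20576349] [0.79397503 0.06316699 0.26061469] ((766.0645141601562, 45.083038330078125), (56.569820404052734, 40.545921325683594), 9.36368465423584)
ring [0.76512903 0.04999253 0.23359099] [0.709952   0.02304718 0.1334899 ] [0.81235682 0.08965996 0.2735788 ] 266
base ((718.865478515625, 26.63971710205078), (261.219482421875, 122.50666809082031), 16.470991134643555)
top knob [ 0.51190821 -0.24132512  0.15616744] 83
body [ 0.50733306 -0.23509648  0.13207566]
green [0.48647498 0.22590752 0.03626032] [0.46569978 0.20546467 0.02410821] [0.50797388 0.24559341 0.04926469]
((486.69781494140625, 224.6046905517578), (38.6476058
[... 415 characters left out ...]
3706 0.01660156 0.22729557] [0.81278242 0.0655086  0.27501911] 173
base ((776.700927734375, 41.441322326660156), (118.57463836669922, 100.71580505371094), 0.03874420374631882)
{'mtx': array([[343.07625633,   0.        , 312.59877078],
       [  0.        , 343.07625633, 198.43392285],
       [  0.        ,   0.        ,   1.        ]]), 'tool_from_camera': array([[ 3.36513149e-04, -9.57708248e-01, -2.87740853e-01,
         8.39414076e-02],
       [ 9.99999622e-01,  5.53061925e-04, -6.71294822e-04,
         1.19224558e-04],
       [ 8.02043098e-04, -2.87740519e-01,  9.57708072e-01,
        -2.10702033e-01],
       [ 0.00000000e+00,  0.00000000e+00,  0.00000000e+00,
         1.00000000e+00]])}
```

Emit:
arm_command(
  plan=[
    [1, 0, 0, -0.9, -0.97],
    [1, 0, 0, -0.9, -0.97],
    [1, 0, 0, -0.9, -0.96],
    [1, -0.75, -0.784, 0, 0],
    [1, -0.75, -0.784, 0, 0],
    [1, -0.75, -0.784, 0, 0],
    [1, -0.75, -0.784, 0, 0],
    [1, -0.75, -0.784, 0, 0],
    [1, -0.75, -0.784, 0, 0],
    [1, -0.75, -0.784, 0, 0],
    [1, -0.75, -0.784, 0, 0],
    [1, -0.75, -0.784, 0, 0],
    [1, -0.75, -0.784, 0, 0],
    [1, -0.75, -0.784, 0, 0],
    [1, -0.75, -0.784, 0, 0],
    [1, -0.75, -0.784, 0, 0],
    [1, -0.75, -0.784, 0, 0],
    [1, 0, 0, 0, 0],
    [1, 0, 0, 0, 0],
  ],
)

```text
time_s: 2.38
ee_pos: [0.4878, 0.2246, 0.2549]
ee_rot: [0.057, 0.998, -0.0, 0.0]
force: [-0.1, 0.4, 0.4]
grip_width: 0.0941
grasp_force: 0.0
```

```bash
python3 - <<'E'
from h import *
im,d,w=cloud("wrist"); np.save("wr1.npy",w); np.save("wr1im.npy",im); save("pics/wr1.png",im)
i=im.astype(int); r,g,b=i[...,0],i[...,1],i[...,2]; z=w[...,2]
near=(abs(w[...,0]-.4865)<.07)&(abs(w[...,1]-.225)<.07)
G=(g>r+30)&(g>b+20)&near; P=w[G]
print("green",G.sum(),P.mean(0),P.min(0),P.max(0),cv2.minAreaRect((P[:,:2]*1000).astype(np.float32)))
# vee direction: split top edges
k=near&(z>.005)&(z<.012); print("plate z",np.nanmedian(z[k]),cv2.minAreaRect((w[k|G][:,:2]*1000).astype(np.float32)))
# fit faces |n.(p-c)|: z = a+ |..|: 
from scipy.optimize import least_squares
Q=P[P[:,2]>.025]
f=lambda q:(q[0]+np.abs((Q[:,1]-.225-q[1])*np.cos(q[2])-(Q[:,0]-.4865)*np.sin(q[2]))-Q[:,2])
s=least_squares(f,[.027,0,-.11],loss="soft_l1",f_scale=.002); print("apex z, yoff, yaw deg",s.x[0],s.x[1],np.degrees(s.x[2]),np.abs(s.fun).mean())
print(look_for("lens","wrist")[:2],look_for("camera_stand","wrist")[:2])
E
```

```text
green 1020 [0.48405616 0.22524648 0.03584189] [0.46164425 0.20400019 0.00701809] [0.51132338 0.24591511 0.04459299] ((488.1461486816406, 224.56158447265625), (38.096527099609375, 49.97568130493164), 84.16127014160156)
plate z 0.007763953986419381 ((484.48614501953125, 225.11138916015625), (90.14616394042969, 79.42092895507812), 83.50837707519531)
apex z, yoff, yaw deg 0.02625422741428102 -1.2062426281815765e-05 -6.097478570274059 0.0008546576855234897
[{'rect': [279.7, 126.0, 347.7, 184.9], 'conf': 0.26}] [{'rect': [191.8, 312.8, 253.7, 400.0], 'conf': 0.67}]
```

View pics/wr1.png

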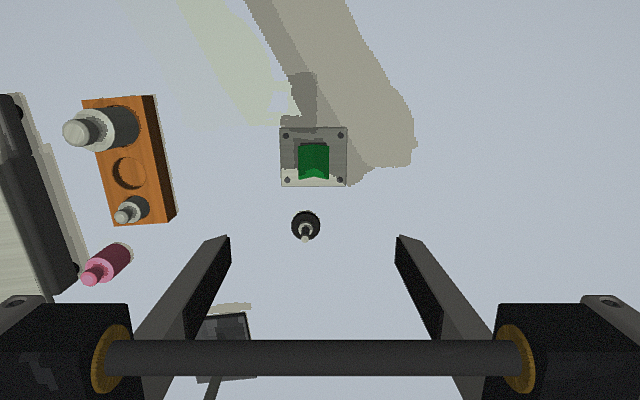

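The wrist view shows the rest's green vee at (313,160), the foot at (306,225), the block at (130,160).

Emit:
arm_command(
  plan=[
    [1, -0.159, -0.953, 0, 0],
    [1, -0.159, -0.953, 0, 0],
    [1, -0.159, -0.953, 0, 0],
    [1, -0.159, -0.953, 0, 0],
    [1, -0.159, -0.953, 0, 0],
    [1, -0.159, -0.953, 0, 0],
    [1, -0.159, -0.953, 0, 0],
    [1, -0.159, -0.953, 0, 0],
    [1, -0.159, -0.953, 0, 0],
    [1, -0.159, -0.953, 0, 0],
    [1, -0.159, -0.953, 0, 0],
    [1, -0.159, -0.953, 0, 0],
    [1, -0.159, -0.953, 0, 0],
    [1, -0.159, -0.953, 0, 0],
    [1, -0.159, -0.953, 0, 0],
    [1, -0.159, -0.953, 0, 0],
    [1, 0, 0, 0, 0],
    [1, 0, 0, 0, 0],
  ],
)

```text
time_s: 4.03
ee_pos: [0.5118, -0.2373, 0.2547]
ee_rot: [0.056, 0.998, -0.0, -0.0]
force: [-0.6, 0.8, 0.6]
grip_width: 0.0939
grasp_force: 0.0
```

```bash
python3 - <<'E'
from h import *
im,d,w=cloud("wrist"); save("pics/wr2.png",cv2.resize(im[80:280,200:440],(600,500)))
z=w[...,2]; near=(abs(w[...,0]-.512)<.05)&(abs(w[...,1]+.239)<.05)
k=near&(z>.154); P=w[k]; print("knob",len(P),P.mean(0),cv2.minEnclosingCircle((P[:,:2]*1000).astype(np.float32)))
k=near&(z>.125)&(z<.1335); P=w[k]; print("shoulder",len(P),P.mean(0),cv2.minEnclosingCircle((P[:,:2]*1000).astype(np.float32)))
print("pan",np.nanmedian(z[near&(z<.095)]),look_for("weight","wrist")[:2]); print(state()["ee_pos"],state()["joint_positions"])
E
```

```text
knob 27582 [ 0.49033634 -0.25017648  0.38312198] ((500.21636962890625, -239.4307861328125), 57.000247955322266)
shoulder 714 [ 0.50598673 -0.24128963  0.13146347] ((510.283447265625, -241.79873657226562), 19.990163803100586)
pan 0.08478526859507407 [{'rect': [138.5, 89.0, 184.0, 128.1], 'conf': 0.98}, {'rect': [414.9, 192.9, 454.1, 234.7], 'conf': 0.97}]
[ 0.51216414 -0.23549396  0.25473239] [-0.07804421  0.26651622  0.55661022  1.68354267 -0.14837778  1.23411558
  1.97279978]
```

View pics/wr2.png

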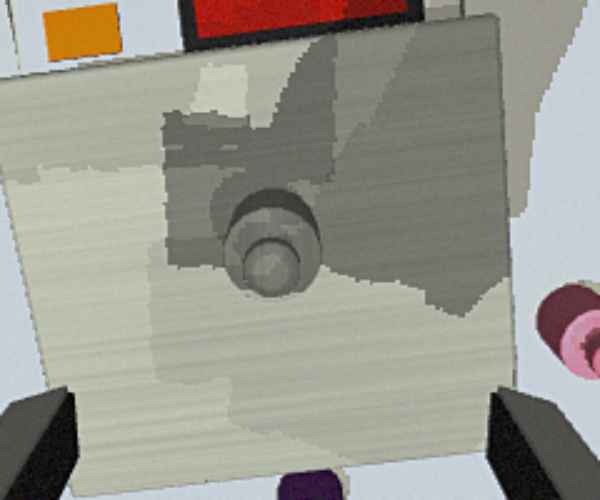

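The crop shows the steel weight upright on the pan, its knob at about (272,265) in the crop, confirmed as the one meant.

Emit:
arm_command(
  plan=[
    [1, 0.03, -0.16, 0.8, 0],
    [1, 0, 0, 0.8, 0],
    [1, 0, 0, 0.8, 0],
    [1, 0, 0, 0.8, 0],
    [1, 0, 0, 0.4, 0],
    [1, 0, 0, 0.39, 0],
    [0.6, 0, 0, 0, 0],
    [0.4, 0, 0, 0, 0],
    [0.2, 0, 0, 0, 0],
    [0, 0, 0, 0, 0],
    [0, 0, 0, 0, 0],
    [0, 0, 0, 0, 0],
    [0, 0, 0, 0, 0],
    [0, 0, 0, 0, 0],
  ],
  newtons=15,
)

```text
time_s: 5.3
ee_pos: [0.5104, -0.2417, 0.1354]
ee_rot: [0.056, 0.998, -0.0, 0.0]
force: [0.2, -0.3, -0.2]
grip_width: 0.044
grasp_force: 0.0
```

Emit:
arm_command(
  plan=[
    [0, 0, 0, 0, 0],
    [0, 0, 0, 0, 0],
    [0, 0, 0, 0, 0],
    [0, 0, 0, 0, 0],
    [0, 0, 0, 0, 0],
    [0, 0, 0, 0, 0],
    [0, 0, 0, 0, 0],
    [0, 0, 0, 0, 0],
  ],
)

```text
time_s: 5.97
ee_pos: [0.5103, -0.2417, 0.1352]
ee_rot: [0.056, 0.998, -0.0, 0.0]
force: [-0.3, -0.2, -0.0]
grip_width: 0.0006
grasp_force: 0.0
```

```bash
python3 - <<'E'
from h import *
im,d,w=cloud("wrist"); save("pics/wr3.png",im)
im,d,w=cloud("top"); z=w[...,2]; near=(abs(w[...,0]-.51)<.05)&(abs(w[...,1]+.24)<.05)
im2,d2,w2=cloud("scene"); c=im2[140:250,200:340]; save("pics/sc3.png",np.hstack([cv2.resize(c,(400,314)),cv2.resize(im[200:280,360:460],(392,314))]))
E
```

```text
(no output)
```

View pics/wr3.png

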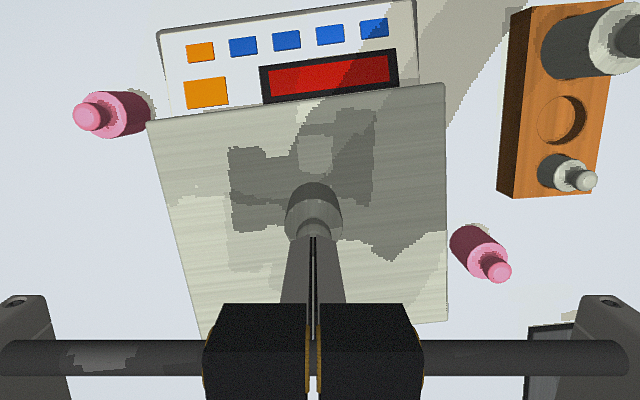

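The view shows the shut fingers at (313,240) just beyond (+x of) the weight, whose body is at (313,210): it slipped past the knob, weight still upright.

```bash
python3 - <<'E'
from h import *
im,d,w=cloud("wrist"); z=w[...,2]; near=(abs(w[...,0]-.49)<.05)&(abs(w[...,1]+.24)<.04)
P=w[near&(z>.095)&(z<.162)]
for lo in np.arange(.095,.16,.008):
    Q=P[(P[:,2]>=lo)&(P[:,2]<lo+.008)]
    if len(Q)>5: print(lo.round(3),len(Q),Q.min(0).round(4),Q.max(0).round(4))
print(cv2.minEnclosingCircle((P[(P[:,2]>.125)&(P[:,2]<.133)][:,:2]*1000).astype(np.float32)))
E
```

```text
0.095 126 [ 0.4905 -0.2607  0.095 ] [ 0.5066 -0.2223  0.103 ]
0.103 131 [ 0.4906 -0.2599  0.103 ] [ 0.5081 -0.2219  0.111 ]
0.111 153 [ 0.4903 -0.2603  0.111 ] [ 0.5084 -0.2218  0.1189]
0.119 163 [ 0.4902 -0.2604  0.119 ] [ 0.5087 -0.2217  0.127 ]
0.127 1500 [ 0.4904 -0.2609  0.127 ] [ 0.5246 -0.2217  0.135 ]
0.135 11 [ 0.5022 -0.2461  0.135 ] [ 0.5041 -0.237   0.1356]
0.143 119 [ 0.4993 -0.252   0.1435] [ 0.509  -0.2308  0.1508]
0.151 385 [ 0.4994 -0.2518  0.151 ] [ 0.5102 -0.231   0.1582]
((510.3770446777344, -241.4516143798828), 20.085020065307617)
```

```bash
python3 - <<'E'
from h import *
im,d,w=cloud("wrist"); s=state(); print(s["ee_pos"],s["grip_width"],s["grasp_force"],s["force"])
T=np.linalg.inv(np.vstack([np.c_[Rot.from_quat(s["ee_rot"]).as_matrix(),s["ee_pos"]],[0,0,0,1]]))
t=w@T[:3,:3].T+T[:3,3]
for r in range(222,300,4): print(r,[(t[r,c]*1000).round(0).tolist() for c in(300,313,325)],im[r,300].tolist())
E
```

```text
[ 0.51035968 -0.24174209  0.13522401] 0.00023565882218933173 0.0 [-0.64207153 -0.26113298  0.40098738]
222 [[4.0, -8.0, 2.0], [11.0, 0.0, -16.0], [4.0, 8.0, 2.0]] [104, 109, 102]
226 [[7.0, -8.0, -14.0], [9.0, 0.0, -19.0], [8.0, 7.0, -15.0]] [65, 70, 63]
230 [[6.0, -8.0, -18.0], [7.0, 0.0, -20.0], [7.0, 7.0, -19.0]] [87, 90, 83]
234 [[5.0, -8.0, -21.0], [5.0, 0.0, -21.0], [5.0, 7.0, -21.0]] [101, 99, 94]
238 [[9.0, -7.0, -36.0], [8.0, 0.0, -33.0], [8.0, 7.0, -35.0]] [84, 88, 84]
242 [[8.0, -7.0, -41.0], [7.0, 0.0, -38.0], [9.0, 7.0, -42.0]] [89, 87, 86]
246 [[9.0, -7.0, -48.0], [7.0, 0.0, -44.0], [9.0, 6.0, -47.0]] [89, 87, 83]
250 [[9.0, -6.0, -52.0], [7.0, 0.0, -48.0], [9.0, 6.0, -52.0]] [87, 85, 84]
254 [[10.0, -6.0, -58.0], [8.0, 0.0, -53.0], [10.0, 6.0, -58.0]] [92, 89, 87]
258 [[9.0, -6.0, -60.0], [8.0, 0.0, -59.0], [10.0, 6.0, -62.0]] [91, 89, 87]
262 [[9.0, -6.0, -64.0], [7.0, 0.0, -61.0], [8.0, 6.0, -63.0]] [86, 87, 82]
266 [[8.0, -6.0, -67.0], [7.0, 0.0, -65.0], [9.0, 6.0, -69.0]] [90, 90, 85]
270 [[9.0, -6.0, -73.0], [5.0, 0.0, -66.0], [9.0, 5.0, -73.0]] [84, 86, 81]
274 [[9.0, -6.0, -76.0], [3.0, 0.0, -66.0], [9.0, 5.0, -76.0]] [86, 83, 76]
278 [[9.0, -5.0, -80.0], [2.0, 0.0, -68.0], [9.0, 5.0, -80.0]] [88, 85, 85]
282 [[9.0, -5.0, -83.0], [1.0, 0.0, -69.0], [9.0, 5.0, -83.0]] [86, 88, 80]
286 [[9.0, -5.0, -86.0], [-1.0, 0.0, -69.0], [9.0, 5.0, -87.0]] [90, 87, 83]
290 [[9.0, -5.0, -90.0], [-3.0, 0.0, -69.0], [9.0, 5.0, -89.0]] [88, 89, 83]
294 [[9.0, -5.0, -93.0], [-5.0, 0.0, -69.0], [9.0, 5.0, -92.0]] [83, 86, 80]
298 [[9.0, -5.0, -95.0], [-7.0, 0.0, -70.0], [9.0, 5.0, -94.0]] [90, 86, 83]
```

View pics/sc3.png

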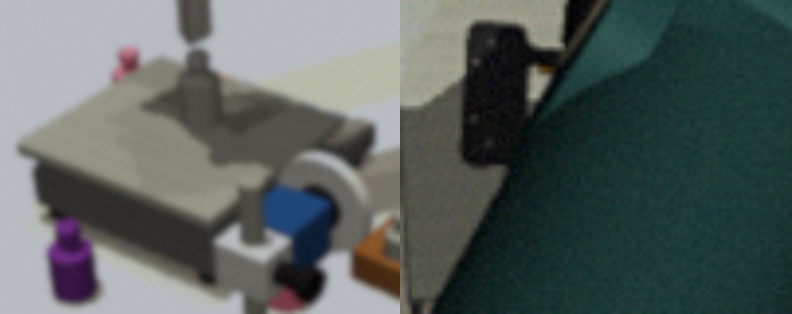

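```bash
python3 - <<'E'
from h import *
for n in("scene",):
    im,d,w=cloud(n); near=(abs(w[...,0]-.51)<.025)&(abs(w[...,1]+.24)<.025)&(w[...,2]>.13)&(w[...,2]<.25); z=np.sort(w[near][:,2]); print(np.histogram(z,np.arange(.13,.25,.005)))
im,d,w=cloud("wrist")
for r in range(233,241): print(r,w[r,296:330:5,2].round(3))
E
```

```text
(array([71,  8,  8, 13, 22, 19,  0,  5, 10, 20, 18, 22, 22, 21, 21, 22, 22,
       23, 22, 26, 21, 25, 22]), array([0.13 , 0.135, 0.14 , 0.145, 0.15 , 0.155, 0.16 , 0.165, 0.17 ,
       0.175, 0.18 , 0.185, 0.19 , 0.195, 0.2  , 0.205, 0.21 , 0.215,
       0.22 , 0.225, 0.23 , 0.235, 0.24 , 0.245]))
233 [0.15  0.155 0.156 0.158 0.157 0.156 0.155]
234 [0.151 0.156 0.157 0.157 0.157 0.157 0.154]
235 [0.154 0.156 0.168 0.156 0.167 0.155 0.156]
236 [0.154 0.157 0.169 0.156 0.168 0.169 0.156]
237 [0.154 0.171 0.171 0.167 0.17  0.17  0.156]
238 [0.153 0.171 0.172 0.167 0.172 0.171 0.172]
239 [0.171 0.174 0.172 0.169 0.173 0.174 0.173]
240 [0.175 0.174 0.174 0.171 0.176 0.174 0.174]
```

The fingertips end about 32 mm short of the reported TCP (tips at z≈0.167), so they shut above the knob. I open, go down by 32 mm more and close again.

Emit:
arm_command(
  plan=[
    [0.6, 0, 0, 0, 0],
    [0.6, 0, 0, 0, 0],
    [0.6, 0, 0, 0, 0],
    [0.6, 0, 0, 0, 0],
    [0.6, 0, 0, 0, 0],
    [0.6, 0, 0, 0, 0],
    [0.6, 0, 0, 0, 0],
    [0.6, 0, 0, 0.5, 0],
    [0.6, 0, 0, 0.5, 0],
    [0, 0, 0, 0.05, 0],
    [0, 0, 0, 0, 0],
    [0, 0, 0, 0, 0],
    [0, 0, 0, 0, 0],
    [0, 0, 0, 0, 0],
    [0, 0, 0, 0, 0],
    [0, 0, 0, 0, 0],
  ],
  newtons=15,
)

```text
time_s: 7.65
ee_pos: [0.5107, -0.2417, 0.1042]
ee_rot: [0.056, 0.998, -0.0, 0.0]
force: [0.4, 0.6, 5.2]
grip_width: 0.0208
grasp_force: 15.0
```

Emit:
arm_command(
  plan=[
    [0, 0, 0, -0.3, 0],
    [0, 0, 0, -0.5, 0],
    [0, 0, 0, -0.8, 0],
    [0, 0, 0, -0.8, 0],
    [0, 0, 0, -0.6, 0],
    [0, 0, 0, 0, 0],
    [0, 0, 0, 0, 0],
  ],
)

```text
time_s: 8.23
ee_pos: [0.5104, -0.2417, 0.194]
ee_rot: [0.056, 0.998, -0.0, 0.001]
force: [-1.0, -0.1, -5.9]
grip_width: 0.0211
grasp_force: 15.0
```

Held (about 5 N load). Across to the rest, smoothly.

Emit:
arm_command(
  plan=[
    [0, 0.04, 0.3, 0, 0],
    [0, 0.08, 0.6, 0, 0],
    [0, 0.105, 0.87, 0, 0],
    [0, 0.105, 0.87, 0, 0],
    [0, 0.105, 0.87, 0, 0],
    [0, 0.105, 0.87, 0, 0],
    [0, 0.105, 0.87, 0, 0],
    [0, 0.105, 0.87, 0, 0],
    [0, 0.105, 0.87, 0, 0],
    [0, 0.105, 0.87, 0, 0],
    [0, 0.105, 0.87, 0, 0],
    [0, 0.105, 0.87, 0, 0],
    [0, 0.105, 0.87, 0, 0],
    [0, 0.105, 0.87, 0, 0],
    [0, 0.105, 0.87, 0, 0],
    [0, 0.105, 0.87, 0, 0],
    [0, 0.105, 0.87, 0, 0],
    [0, 0.105, 0.87, 0, 0],
    [0, 0.06, 0.54, 0, 0],
  ],
)

```text
time_s: 9.82
ee_pos: [0.5045, 0.2255, 0.192]
ee_rot: [0.055, 0.999, -0.0, -0.001]
force: [-0.4, -0.2, -5.5]
grip_width: 0.0209
grasp_force: 15.0
```

Emit:
arm_command(
  plan=[
    [0, 0, 0, 0, 0],
    [0, 0, 0, 0, 0],
    [0, 0, 0, 0, 0],
    [0, 0, 0, 0, 0],
  ],
)

```text
time_s: 10.15
ee_pos: [0.506, 0.2214, 0.1931]
ee_rot: [0.056, 0.998, -0.0, -0.0]
force: [1.4, -0.0, -4.8]
grip_width: 0.0208
grasp_force: 15.0
```

```bash
python3 - <<'E'
from h import *
s=state(); print(s["ee_pos"],s["grip_width"],s["force"])
im,d,w=cloud("wrist"); save("pics/wr4.png",im)
T=np.linalg.inv(np.vstack([np.c_[Rot.from_quat(s["ee_rot"]).as_matrix(),s["ee_pos"]],[0,0,0,1]]))
t=(w@T[:3,:3].T+T[:3,3])*1000
k=(abs(t[...,1])<30)&(abs(t[...,0])<40)&(t[...,2]>-12)&(t[...,2]<60); P=t[k]
for lo in range(-10,50,6):
    Q=P[(P[:,2]>=lo)&(P[:,2]<lo+6)]
    if len(Q)>5: print(lo,len(Q),Q.min(0).round(1),Q.max(0).round(1))
E
```

```text
[0.50603098 0.22140987 0.1931456 ] 0.02083643363413699 [ 1.3536665  -0.0264021  -4.81975179]
-10 157 [  3.8 -19.4  -9.9] [19.9 19.4 -4.1]
-4 143 [  4.5 -18.8  -4. ] [20.  19.6  2. ]
2 141 [  4.5 -18.6   2. ] [19.9 19.8  8. ]
8 120 [  4.8 -18.9   8.1] [19.9 19.4 14. ]
14 89 [  4.4 -18.9  14. ] [19.9 19.8 18.8]
```

Emit:
arm_command(
  plan=[
    [0, 0, 0.043, 0.8, 0],
    [0, 0, 0, 0.8, 0],
    [0, 0, 0, 0.8, 0],
    [0, 0, 0, 0.8, 0],
    [0, 0, 0, 0.6, 0],
    [0, 0, 0, 0.4, 0],
    [0, 0, 0, 0.1, 0],
    [0, 0, 0, 0.03, 0],
    [0, 0, 0, 0, 0],
    [0, 0, 0, 0, 0],
  ],
  newtons=10,
)

```text
time_s: 11.03
ee_pos: [0.5071, 0.2239, 0.0649]
ee_rot: [0.056, 0.998, 0.0, 0.001]
force: [-0.9, 0.7, -5.0]
grip_width: 0.0216
grasp_force: 10.0
```

Emit:
arm_command(
  plan=[
    [0, 0, -0.02, 0.04, 0],
    [0, 0, 0, 0.03, 0],
    [0, 0, 0, 0.03, 0],
    [0, 0, 0, 0, 0],
    [0, 0, 0, 0, 0],
  ],
)

```text
time_s: 11.45
ee_pos: [0.5077, 0.2236, 0.062]
ee_rot: [0.056, 0.998, 0.001, 0.001]
force: [0.6, 0.1, 7.7]
grip_width: 0.021
grasp_force: 10.0
```

Emit:
arm_command(
  plan=[
    [0, 0.14, 0, -0.02, 0],
    [0, 0.14, 0, -0.02, 0],
    [0, 0.14, 0, 0, 0],
    [0, 0.15, 0, 0, 0],
    [0, 0.14, 0, 0.02, 0],
    [0, 0.14, 0, 0.03, 0],
    [0, 0.14, 0, 0.04, 0],
    [0, 0.14, 0, 0.05, 0],
    [0, 0, 0, 0, 0],
    [0, 0, 0, 0, 0],
  ],
)

```text
time_s: 12.28
ee_pos: [0.4724, 0.227, 0.0577]
ee_rot: [0.056, 0.998, -0.0, -0.0]
force: [-1.0, -1.3, 0.9]
grip_width: 0.0211
grasp_force: 10.5
```

```bash
cat > tilt.py <<'E'
from h import *
s=state(); print(s["ee_pos"],s["grip_width"],s["force"])
im,d,w=cloud("wrist"); save("pics/last.png",im)
e=np.array([.4855,.225,0]); a=np.radians(-6.4); ex=np.array([np.cos(a),np.sin(a)]); ey=np.array([-np.sin(a),np.cos(a)])
q=(w-e); X=q[...,:2]@ex*1000; Y=q[...,:2]@ey*1000; Z=q[...,2]*1000
i=im.astype(int); grey=(np.ptp(i,axis=-1)<30)
k=(abs(Y)<4)&(abs(X)<80)&(Z>20)&(Z<160)&grey&(np.arange(400)[:,None]<300)
for lo in range(-70,50,6):
    m=k&(X>=lo)&(X<lo+6)
    if m.sum()>3: print(lo+3,m.sum(),np.median(Z[m]).round(1))
k=(abs(Y)<25)&(Z>48)&(Z<70)&(X<40)&grey&(X>-80); print("Y",Y[k].min(),Y[k].max())
E
python3 tilt.py
```

```text
[0.47242708 0.22695622 0.05772714] 0.021128959152115018 [-0.99811381 -1.34754603  0.93940674]
-25 138 103.8
-19 352 106.5
-13 204 111.3
-7 95 112.2
5 98 94.5
11 128 95.9Traceback (most recent call last):
  File "tilt.py", line 11, in <module>
    k=(abs(Y)<25)&(Z>48)&(Z<70)&(X<40)&grey&(X>-80); print("Y",Y[k].min(),Y[k].max())
                                                               ~~~~~~~~^^
    return umr_minimum(a, axis, None, out, keepdims, initial, where)
ValueError: zero-size array to reduction operation minimum which has no identity
```

Emit:
arm_command(
  plan=[
    [0, 0.12, 0, 0.04, 0],
    [0, 0.12, 0, 0.06, 0],
    [0, 0.12, 0, 0.07, 0],
    [0, 0.115, 0, 0.07, 0],
    [0, 0.1, 0, 0.09, 0],
    [0, 0.1, 0, 0.095, 0],
    [0, 0.1, 0, 0.1, 0],
    [0, 0.1, 0, 0.1, 0],
    [0, 0, 0, 0, 0],
    [0, 0, 0, 0, 0],
  ],
)

```text
time_s: 13.17
ee_pos: [0.4464, 0.2298, 0.0388]
ee_rot: [0.056, 0.998, -0.0, -0.0]
force: [-2.0, 0.1, 1.5]
grip_width: 0.0211
grasp_force: 10.0
```

```bash
sed -i 's/^k=(abs(Y)<25).*$//' tilt.py; python3 tilt.py
```

```text
[0.44636193 0.22979559 0.03881127] 0.02105413274580484 [-1.95821892  0.08438852  1.46508473]
-49 201 84.1
-43 248 92.2
-37 136 94.2
-31 59 91.5
-25 103 83.2
-19 169 85.6
```

View pics/last.png

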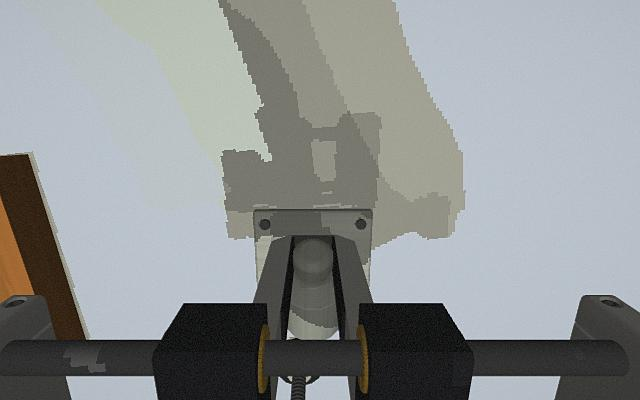

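The picture shows the knob at (313,260) between the fingers, tilted towards the robot, with the body beyond over the saddle. Continue the arc.

Emit:
arm_command(
  plan=[
    [0, 0.08, 0, 0.11, 0],
    [0, 0.08, 0, 0.12, 0],
    [0, 0.08, 0, 0.12, 0],
    [0, 0.07, 0, 0.12, 0],
    [0, 0.05, 0, 0.13, 0],
    [0, 0.05, 0, 0.13, 0],
    [0, 0.05, 0, 0.13, 0],
    [0, 0.03, 0, 0.12, 0],
    [0, 0, 0, 0, 0],
    [0, 0, 0, 0, 0],
  ],
)

```text
time_s: 14.05
ee_pos: [0.432, 0.2314, 0.0095]
ee_rot: [0.056, 0.998, -0.0, -0.0]
force: [-0.0, 0.3, 1.1]
grip_width: 0.0209
grasp_force: 10.0
```

```bash
python3 tilt.py
```

```text
[0.43199045 0.2313732  0.00950006] 0.02088983519479616 [-0.00850361  0.33502821  1.09870592]
-61 310 60.6
-55 165 64.8
-49 110 64.3
-43 154 61.1
-37 141 63.9
```

Emit:
arm_command(
  plan=[
    [0, -0.08, 0, 0.02, 0],
    [0, -0.1, 0, 0.01, 0],
    [0, -0.1, 0, 0, 0],
    [0, -0.1, 0, 0, 0],
    [0, 0, 0, 0, 0],
    [0, 0, 0, 0, 0],
  ],
)

```text
time_s: 14.6
ee_pos: [0.4426, 0.2302, 0.0088]
ee_rot: [0.056, 0.998, -0.0, -0.001]
force: [-7.5, 0.0, 6.2]
grip_width: 0.0211
grasp_force: 10.0
```

```bash
python3 tilt.py
```

```text
[0.4425968  0.23020074 0.00875833] 0.021146749569527685 [-7.47989466  0.03907796  6.16410517]
-55 45 55.9
-49 314 61.9
-43 163 64.2
-37 101 61.8
-31 239 61.8
-25 28 66.0
```

Emit:
arm_command(
  plan=[
    [0, 0.02, 0, -0.03, 0],
    [0, 0, 0, 0, 0],
    [0.35, 0, 0, 0, 0],
    [0.4, 0, 0, 0, 0],
    [0.5, 0, 0, 0, 0],
    [0.6, 0, 0, 0, 0],
    [0.8, 0, 0, 0, 0],
    [0.8, 0, 0, 0, 0],
    [0.8, 0, 0, 0, 0],
    [0.8, 0, 0, -0.6, 0],
    [0.8, 0, 0, -0.9, 0],
    [0.8, 0, 0, -0.9, 0],
    [0.8, 0, 0, -0.9, 0],
    [0.8, 0, 0, -0.6, 0],
    [0.8, 0, 0, 0, 0],
    [0.8, 0, 0, 0, 0],
  ],
)

```text
time_s: 15.98
ee_pos: [0.443, 0.2306, 0.1272]
ee_rot: [0.056, 0.998, 0.001, 0.001]
force: [0.0, -0.2, -0.3]
grip_width: 0.0753
grasp_force: 0.0
```

```bash
cat > lie.py <<'E'
from tilt import *
k=(abs(Y)<25)&(abs(X)<70)&(Z>48)&(Z<85)&grey
P=np.c_[X[k],Y[k],Z[k]]
b=P[P[:,2]>69]; print("body top",len(b),b.min(0),b.max(0))
from scipy.optimize import least_squares
B=P[(P[:,2]>62)&(P[:,0]>b[:,0].min()+3)&(P[:,0]<b[:,0].max()-3)]
f=lambda q:np.hypot(B[:,1]-q[0]-q[1]*B[:,0],B[:,2]-q[2]-q[3]*B[:,0])-20
r=least_squares(f,[0,0,55,0],loss="soft_l1"); print("axis y0,yawslope,z0,pitchslope",r.x.round(3),len(B),np.abs(r.fun).mean())
kn=P[(P[:,0]<b[:,0].min()-12)&(abs(P[:,1])<4)]; print("knob x",kn[:,0].min(),kn[:,0].max(), "z",kn[:,2].max())
E
python3 lie.py
```

```text
[0.44304725 0.23058014 0.1272284 ] 0.07532482834412878 [ 0.02867766 -0.22492602 -0.2627721 ]
-49 107 63.1
-43 70 64.9
-37 50 63.4
-31 76 61.6
-25 104 72.2
-19 67 74.0
-13 67 73.9
-7 64 74.1
-1 65 74.0
5 62 74.0
11 58 73.9
17 51 74.0
23 4 73.0
body top 1582 [-27.46967052 -13.96314585  69.00031403] [20.39557034 14.47996195 76.25391233]
axis y0,yawslope,z0,pitchslope [ 2.2300e-01  6.0000e-03  5.4105e+01 -0.0000e+00] 1853 0.4307369106920701
knob x -52.09023869485887 -39.62916563043958 z 67.47882075260134
```

View pics/last.png

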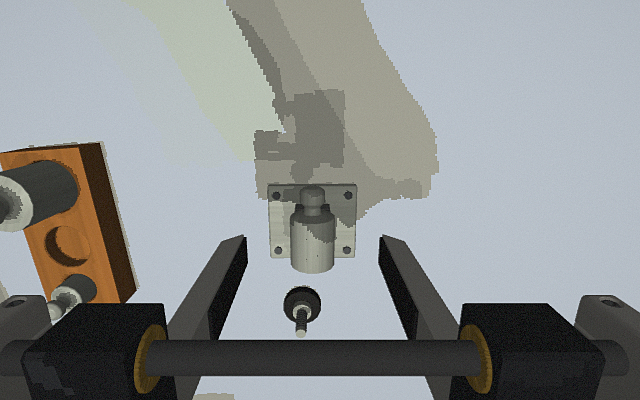

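The picture shows the weight lying in the vee along it, knob at (313,195) towards the robot, released; the foot at (301,303) untouched. Now re-grasp by the body.

Emit:
arm_command(
  plan=[
    [0.8, -0.6, -0.02, 0, -0.06],
    [0.8, -0.6, 0, 0, 0],
    [0.8, 0, 0, 0.8, 0],
    [0.8, 0, 0, 0.8, 0],
    [0.8, 0, 0, 0.8, 0],
    [0.8, 0, 0, 0.8, 0],
    [0.8, 0, 0, 0.5, 0],
    [0.8, 0, 0, 0.35, 0],
    [0, 0, 0, 0, 0],
    [0, 0, 0, 0, 0],
    [0, 0, 0, 0, 0],
    [0, 0, 0, 0, 0],
    [0, 0, 0, 0, 0],
    [0, 0, 0, 0, 0],
    [0, 0, 0, 0, 0],
    [0, 0, 0, 0, 0],
  ],
  newtons=30,
)

```text
time_s: 17.37
ee_pos: [0.4788, 0.2262, 0.0057]
ee_rot: [0.053, 0.999, 0.0, 0.0]
force: [-1.6, 0.7, 6.9]
grip_width: 0.0389
grasp_force: 30.0
```

Emit:
arm_command(
  plan=[
    [0, 0, 0, -0.2, 0],
    [0, 0, 0, -0.4, 0],
    [0, 0, 0, -0.8, 0],
    [0, 0, 0, -0.9, 0],
    [0, 0, 0, -0.9, 0],
    [0, 0, 0, -0.9, 0],
    [0, 0, 0, -0.7, 0],
    [0, 0, 0, -0.3, 0],
    [0, 0, 0, 0, 0],
    [0, 0, 0, 0, 0],
  ],
)

```text
time_s: 18.2
ee_pos: [0.4781, 0.2255, 0.1577]
ee_rot: [0.053, 0.999, -0.0, -0.0]
force: [0.1, 0.5, -6.1]
grip_width: 0.039
grasp_force: 30.0
```

```bash
python3 - <<'E'
from h import *
for n in("scene","top"):
    im,d,w=cloud(n); z=w[...,2]; X=w[...,0]; Y=w[...,1]
    near=(abs(Y-.041)<.07)&(X>.68)&(X<.83)&(z>.1)
    i=im.astype(int); B=near&(i[...,2]>i[...,0]+40)
    print(n,"blue z pct",np.percentile(z[B],[2,25,50,75,98]).round(4),"x",np.percentile(X[B],[2,98]).round(4),"y",np.percentile(Y[B],[2,98]).round(4))
    R=near&(X<.74)&(X>.70)&~B; P=w[R]
    print("ring",len(P),np.percentile(P,[1,5,50,95,99],axis=0).round(4).tolist())
    C=near&(X>.79)&(z>.262); print("column top",C.sum(),np.nanmean(w[C],0) if C.any() else 0)
    W=P[(np.ptp(i[R],axis=-1)<25)&(i[R].min(-1)>70)]
    f=lambda q:np.hypot(W[:,1]-q[0],W[:,2]-q[1])-.036
    from scipy.optimize import least_squares
    r=least_squares(f,[.041,.21],loss="soft_l1",f_scale=.002); print(len(W),r.x,np.abs(r.fun).mean(), W.min(0),W.max(0))
    np.save(n+"W.npy",W)
    D=near.copy()
    base=(z>.006)&(z<.03)&(abs(X-.77)<.1)&(abs(Y-.041)<.09)&(i.max(-1)<90); 
    print("base",cv2.minAreaRect((w[base][:,:2]*1000).astype(np.float32)))
    c=np.s_[180:260,250:350] if n=="scene" else np.s_[85:185,240:330]
    save(f"pics/cam_{n}.png",cv2.resize(im[c],(400,400 if n=="top" else 320)))
E
```

```text
scene blue z pct [0.2154 0.2329 0.234  0.2347 0.2366] x [0.7412 0.7829] y [0.0254 0.063 ]
ring 611 [[0.7114, 0.0091, 0.1843], [0.7133, 0.0173, 0.1919], [0.7212, 0.0554, 0.2292], [0.7279, 0.075, 0.2481], [0.7336, 0.0767, 0.2495]]
column top 82 [0.79891489 0.04355177 0.27007602]
541 [0.03770542 0.20952829] 0.00589699446537721 [0.71054881 0.00641475 0.18159657] [0.73941977 0.07804857 0.25090793]
base ((777.6822509765625, 43.34096908569336), (120.1671142578125, 98.68606567382812), 0.6812688708305359)
top blue z pct [0.2313 0.234  0.2353 0.2366 0.2387] x [0.7404 0.7822] y [0.0208 0.0595]
ring 495 [[0.7103, 0.0052, 0.1827], [0.7109, 0.0091, 0.1942], [0.7145, 0.0386, 0.2297], [0.7378, 0.0684, 0.2498], [0.7397, 0.074, 0.2519]]
column top 58 [0.7970906  0.03990059 0.27328485]
180 [0.04010467 0.21385497] 0.0012484646503278611 [0.71265409 0.00705373 0.19897488] [0.72484665 0.07427855 0.25389565]
base ((776.73779296875, 40.13911437988281), (119.0479736328125, 98.12139892578125), 0.4738699495792389)
```

Emit:
arm_command(
  plan=[
    [0, 0, 0, -0.5, 0],
    [0, 0, 0, -0.9, 0],
    [0, -0.33, -0.24, -0.9, 0],
    [0, -0.33, -0.24, -0.9, 0],
    [0, -0.33, -0.24, -0.9, 0],
    [0, -0.33, -0.24, -0.9, 0],
    [0, -0.33, -0.24, -0.9, 0],
    [0, -0.33, -0.24, -0.9, 0],
    [0, -0.33, -0.24, -0.7, 0],
    [0, -0.31, -0.22, -0.5, 0],
    [0, 0, 0, 0, 0],
    [0, 0, 0, 0, 0],
    [0, 0, 0, 0, 0],
    [0, 0, 0, 0, 0],
  ],
)

```text
time_s: 19.47
ee_pos: [0.5498, 0.1612, 0.3965]
ee_rot: [0.053, 0.999, -0.0, -0.001]
force: [-0.9, -0.2, -4.5]
grip_width: 0.039
grasp_force: 30.0
```

```bash
python3 - <<'E'
from h import *
from scipy.optimize import least_squares
s=state(); print(s["ee_pos"],s["ee_rot"],s["force"])
im,d,w=cloud("wrist"); save("pics/wr5.png",im); np.save("wr5.npy",w); np.save("wr5im.npy",im)
z=w[...,2]; X=w[...,0]; Y=w[...,1]; i=im.astype(int)
near=(abs(Y-.041)<.07)&(X>.68)&(X<.84)&(z>.1)&(z<.29)
B=near&(i[...,2]>i[...,0]+40)
print("blue",B.sum(),np.percentile(w[B],[2,50,98],axis=0).round(4).tolist(),cv2.minAreaRect((w[B][:,:2]*1000).astype(np.float32)))
R=near&(X<.735)&~B; P=w[R]; print("ring",len(P),np.percentile(P,[1,5,50,95,99],axis=0).round(4).tolist())
W=P[(np.ptp(i[R],axis=-1)<25)&(i[R].min(-1)>70)]
C=near&(X>.78)&(z>.262); print("col",C.sum(),np.nanmean(w[C],0))
# front-face plane fit by ransac-ish
W=W[abs(W[:,0]-.711)<.006]
f=lambda q:W[:,0]-q[0]-q[1]*(W[:,1]-.041)-q[2]*(W[:,2]-.2145)
r=least_squares(f,[.711,0,0],loss="soft_l1",f_scale=.001); print("plane",len(W),r.x,np.abs(r.fun).mean(),W.min(0),W.max(0))
base=(z>.006)&(z<.03)&(abs(X-.77)<.1)&(abs(Y-.041)<.09)&(i.max(-1)<90); print("base",cv2.minAreaRect((w[base][:,:2]*1000).astype(np.float32)))
E
```

```text
[0.54975126 0.16124288 0.39649916] [ 5.30393855e-02  9.98591671e-01 -4.84301606e-04 -1.12388759e-03] [-0.93092588 -0.20538958 -4.5150693 ]Traceback (most recent call last):
  File "<stdin>", line 8, in <module>
    return _quantile_unchecked(
        a, q, axis, out, overwrite_input, method, keepdims, weights)
    return _ureduce(a,
                    func=_quantile_ureduce_func,
    ...<5 lines>...
                    overwrite_input=overwrite_input,
                    method=method)
    r = func(a, **kwargs)
    result = _quantile(arr,
                       quantiles=q,
    ...<2 lines>...
                       out=out,
                       weights=wgt)
    slices_having_nans = np.isnan(arr[-1, ...])
                                  ~~~^^^^^^^^^
IndexError: index -1 is out of bounds for axis 0 with size 0
```

View pics/wr5.png

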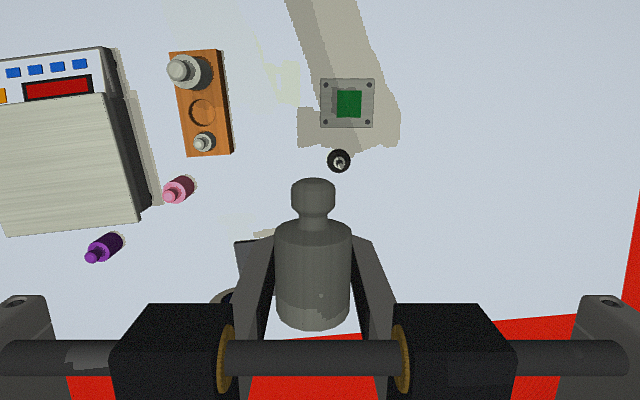

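The picture shows the weight held level with its knob towards the robot at (313,190); the lens ring is only half seen at (225,298), so I move on a bit to see it.

Emit:
arm_command(
  plan=[
    [0, -0.6, 0.5, 0, 0],
    [0, -0.7, 0.6, 0, 0],
    [0, -0.7, 0.6, 0, 0],
    [0, -0.3, 0.2, 0, 0],
    [0, 0, 0, 0, 0],
    [0, 0, 0, 0, 0],
    [0, 0, 0, 0, 0],
  ],
)

```text
time_s: 20.1
ee_pos: [0.6247, 0.2097, 0.3979]
ee_rot: [0.054, 0.999, -0.0, -0.0]
force: [-0.3, -0.2, -5.4]
grip_width: 0.0391
grasp_force: 30.0
```

```bash
cat > lens.py <<'E'
from h import *
from scipy.optimize import least_squares
s=state(); print(s["ee_pos"],s["ee_rot"],s["force"])
im,d,w=cloud("wrist"); save("pics/wr6.png",im); np.save("wr6.npy",w)
z=w[...,2]; X=w[...,0]; Y=w[...,1]; i=im.astype(int)
near=(abs(Y-.041)<.07)&(X>.68)&(X<.84)&(z>.1)&(z<.29)
B=near&(i[...,2]>i[...,0]+40)
print("blue",B.sum())
if B.any(): print(np.percentile(w[B],[2,50,98],axis=0).round(4).tolist(),cv2.minAreaRect((w[B][:,:2]*1000).astype(np.float32)))
R=near&(X<.735)&~B; P=w[R]; print("ring",len(P),np.percentile(P,[1,5,50,95,99],axis=0).round(4).tolist())
W=P[(np.ptp(i[R],axis=-1)<25)&(i[R].min(-1)>70)]; print("white",len(W),W.min(0),W.max(0))
C=near&(X>.78)&(z>.262); print("col",C.sum(),w[C].mean(0))
F=W[abs(W[:,0]-.711)<.006]
f=lambda q:F[:,0]-q[0]-q[1]*(F[:,1]-.041)-q[2]*(F[:,2]-.2145)
r=least_squares(f,[.711,0,0],loss="soft_l1",f_scale=.001); print("plane",len(F),r.x,np.abs(r.fun).mean())
base=(z>.006)&(z<.03)&(abs(X-.77)<.1)&(abs(Y-.041)<.09)&(i.max(-1)<90); print("base",cv2.minAreaRect((w[base][:,:2]*1000).astype(np.float32)))
# held weight in tool axes
T=np.linalg.inv(np.vstack([np.c_[Rot.from_quat(s["ee_rot"]).as_matrix(),s["ee_pos"]],[0,0,0,1]]))
t=(w@T[:3,:3].T+T[:3,3])*1000
k=(abs(t[...,1])<15)&(abs(t[...,0])<70)&(t[...,2]>-80)&(t[...,2]<-40)&(np.arange(400)[:,None]<335)
Q=t[k]; b=Q[(Q[:,0]>-15)&(Q[:,0]<15)]
g=lambda q:np.hypot(b[:,1]-q[0]-q[1]*b[:,0],b[:,2]-q[2]-q[3]*b[:,0])-20
r=least_squares(g,[0,0,-50,0],loss="soft_l1"); print("held axis y0,yaw,z0,pitch",r.x.round(4),len(b),np.abs(r.fun).mean(),"x range",np.percentile(Q[:,0],[0,.2,99.8,100]))
E
python3 lens.py
```

```text
[0.62468444 0.20969813 0.39793113] [ 5.35615247e-02  9.98564518e-01 -1.47069642e-04 -2.09861892e-04] [-0.25923985 -0.22111401 -5.43015372]
blue 929
[[0.7372, 0.0226, 0.2116], [0.7531, 0.0441, 0.2341], [0.7723, 0.0621, 0.2357]] ((757.7236328125, 41.95751953125), (42.67937088012695, 41.419654846191406), 0.6497870683670044)
ring 1551 [[0.7079, 0.0085, 0.1824], [0.7083, 0.0145, 0.19], [0.7114, 0.0464, 0.2286], [0.7301, 0.0739, 0.2485], [0.7341, 0.0767, 0.25]]
white 1093 [0.71028501 0.00522165 0.17843959] [0.73261775 0.07751891 0.25100202]
col 0 [nan nan nan]
plane 877 [0.71147522 0.00570869 0.02461548] 0.0010302244193843774
base ((774.4087524414062, 42.04658889770508), (98.73959350585938, 119.69868469238281), 89.86360168457031)
held axis y0,yaw,z0,pitch [-2.02400e-01  5.50000e-03 -4.82762e+01  7.00000e-04] 3454 0.40261698388295897 x range [-27.6857522  -26.89557628  44.82315759  45.0388058 ]lens.py:12: RuntimeWarning: Mean of empty slice.
  C=near&(X>.78)&(z>.262); print("col",C.sum(),w[C].mean(0))
  ret = um.true_divide(
```

View pics/wr6.png

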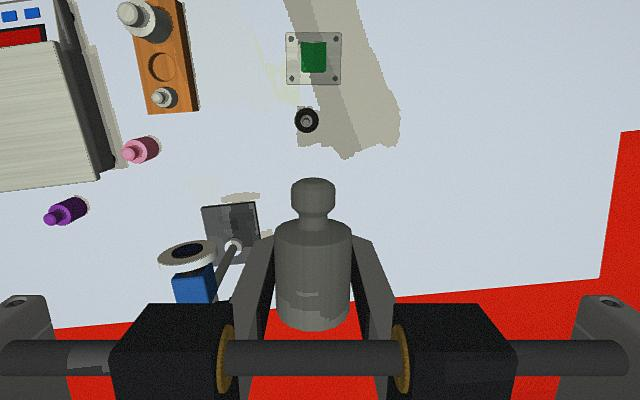

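```bash
python3 - <<'E'
import numpy as np,cv2
w=np.load("wr6.npy"); im=cv2.imread("pics/wr6.png")
for nm,m in(("dark",im.max(-1)<70),("white",im.min(-1)>100)):
    k=m&(abs(w[...,1]-.0414)<.045)&(w[...,0]>.69)&(w[...,0]<.735)&(w[...,2]>.17)&(w[...,2]<.26)
    P=w[k]; print(nm,k.sum())
    for lo in np.arange(.18,.255,.01):
        Q=P[(P[:,2]>=lo)&(P[:,2]<lo+.01)]
        if len(Q)>3: print(lo.round(3),len(Q),np.percentile(Q[:,0],[10,50,90]).round(4),np.percentile(Q[:,1],[1,99]).round(4))
E
```

```text
dark 430
0.19 29 [0.7083 0.7087 0.7112] [0.0202 0.0549]
0.2 76 [0.708  0.7085 0.7089] [0.0235 0.0766]
0.21 111 [0.7081 0.7086 0.7099] [0.0233 0.0599]
0.22 157 [0.7082 0.7091 0.7337] [0.0255 0.0588]
0.23 56 [0.7087 0.7107 0.7338] [0.0327 0.0505]
white 506
0.18 7 [0.7111 0.7113 0.7115] [0.0192 0.0558]
0.21 7 [0.711  0.7119 0.7242] [0.0056 0.076 ]
0.22 47 [0.7122 0.7161 0.7207] [0.0071 0.0765]
0.23 105 [0.7116 0.716  0.7205] [0.012  0.0729]
0.24 314 [0.712  0.716  0.7205] [0.0188 0.0654]
0.25 17 [0.7132 0.7161 0.7198] [0.0366 0.0473]
```

Emit:
arm_command(
  plan=[
    [0, 0, 0, 0, -0.705],
    [0, 0, 0, 0, -0.705],
    [0, 0.8, -0.3, 0, 0],
    [0, 0.8, -0.7, 0, 0],
    [0, 0.8, -0.8, 0, 0],
    [0, 0.8, -0.8, 0.3, 0],
    [0, 0, -0.9, 0.8, 0],
    [0, 0, -0.9, 0.8, 0],
    [0, 0, -0.8, 0.8, 0],
    [0, 0, -0.4, 0.8, 0],
    [0, 0, 0, 0.8, 0],
    [0, 0, 0, 0.8, 0],
    [0, 0, 0, 0.8, 0],
    [0, 0, 0, 0.8, 0],
    [0, 0, 0, 0.6, 0],
    [0, 0, 0, 0.2, 0],
    [0, 0, 0, 0, 0],
    [0, 0, 0, 0, 0],
    [0, 0, 0, 0, 0],
  ],
)

```text
time_s: 21.73
ee_pos: [0.5308, 0.0415, 0.1746]
ee_rot: [-0.003, 1.0, 0.0, 0.001]
force: [-1.1, -0.3, -3.9]
grip_width: 0.0391
grasp_force: 30.0
```

Emit:
arm_command(
  plan=[
    [0, -0.3, 0, 0.1, 0],
    [0, -0.4, 0, 0.1, 0],
    [0, -0.4, -0.01, 0.077, 0],
    [0, -0.3, 0, 0, 0],
    [0, -0.2, 0, 0, 0],
    [0, -0.09, 0, 0, 0],
    [0, 0, 0, 0, 0],
    [0, 0, 0, 0, 0],
    [0, 0, 0, 0, 0],
    [0, 0, 0, 0, 0],
    [0, 0, 0, 0, 0],
    [0, 0, 0, 0, 0],
  ],
)

```text
time_s: 22.73
ee_pos: [0.5807, 0.0415, 0.1649]
ee_rot: [-0.003, 1.0, 0.0, 0.0]
force: [0.9, 0.4, -5.0]
grip_width: 0.0393
grasp_force: 30.0
```

```bash
python3 lens.py 2>/dev/null | egrep -v "blue|col|base"; python3 - <<'E'
from h import *
for n in("top","scene"):
    im,d,w=cloud(n); k=(abs(w[...,1]-.041)<.03)&(w[...,0]>.53)&(w[...,0]<.63)&(w[...,2]>.19)&(w[...,2]<.24)
    P=w[k]; print(n,len(P),np.percentile(P,[1,50,99],axis=0).round(4).tolist())
for _ in range(3): s=state(); print(s["ee_pos"],s["ee_rot"],s["joint_vel"].round(3))
E
```

```text
[0.58074065 0.04147807 0.16493455] [-2.92055322e-03  9.99995733e-01  3.46319954e-05  5.38683670e-05] [ 0.9020983   0.3723656  -4.98029224]Traceback (most recent call last):
  File "<stdin>", line 4, in <module>
    return _quantile_unchecked(
        a, q, axis, out, overwrite_input, method, keepdims, weights)
    return _ureduce(a,
                    func=_quantile_ureduce_func,
    ...<5 lines>...
                    overwrite_input=overwrite_input,
                    method=method)
    r = func(a, **kwargs)
    result = _quantile(arr,
                       quantiles=q,
    ...<2 lines>...
                       out=out,
                       weights=wgt)
    slices_having_nans = np.isnan(arr[-1, ...])
                                  ~~~^^^^^^^^^
IndexError: index -1 is out of bounds for axis 0 with size 0
```

Emit:
arm_command(
  plan=[
    [0, -0.02, 0, -0.045, 0],
    [0, 0, 0, 0, 0],
    [0, 0, 0, 0, 0],
    [0, 0, 0, 0, 0],
    [0, 0, 0, 0, 0],
  ],
)

```text
time_s: 23.25
ee_pos: [0.5815, 0.0414, 0.1662]
ee_rot: [-0.003, 1.0, -0.0, -0.0]
force: [0.2, 0.1, -5.8]
grip_width: 0.039
grasp_force: 30.0
```

```bash
python3 - <<'E'
from h import *
from scipy.optimize import least_squares
s=state(); print(s["ee_pos"],s["ee_rot"],s["grip_width"])
im,d,w=cloud("scene"); k=(abs(w[...,1]-.041)<.03)&(w[...,0]>.53)&(w[...,0]<.65)&(w[...,2]>.18)&(w[...,2]<.25)
P=w[k]; print("scene",len(P),np.percentile(P,[1,50,99],axis=0).round(4).tolist() if len(P) else "")
im,d,w=cloud("wrist"); T=np.linalg.inv(np.vstack([np.c_[Rot.from_quat(s["ee_rot"]).as_matrix(),s["ee_pos"]],[0,0,0,1]]))
t=(w@T[:3,:3].T+T[:3,3])*1000
k=(abs(t[...,1])<15)&(abs(t[...,0])<70)&(t[...,2]>-80)&(t[...,2]<-40)&(np.arange(400)[:,None]<335)
Q=t[k]; b=Q[(Q[:,0]>-15)&(Q[:,0]<15)]
g=lambda q:np.hypot(b[:,1]-q[0]-q[1]*b[:,0],b[:,2]-q[2]-q[3]*b[:,0])-20
r=least_squares(g,[0,0,-50,0],loss="soft_l1"); print(r.x.round(4),"x range",np.percentile(Q[:,0],[0,.2,99.8,100]))
E
```

```text
[0.58146246 0.04139543 0.16615382] [-2.91993914e-03  9.99995735e-01 -6.13196514e-05 -4.01268157e-06] 0.038954267000750976
scene 581 [[0.5653, 0.0121, 0.1983], [0.5936, 0.0446, 0.227], [0.6107, 0.0705, 0.2489]]
[-2.69100e-01  4.80000e-03 -4.82846e+01 -2.30000e-03] x range [-27.87490017 -26.78493321  44.88398007  45.03700186]
```

```bash
python3 -c "from bench import hand_in; print(hand_in())"
```

```text
the job is handed in; nothing more can be done
None
```

The weight was laid on its side in the V-rest, let go and taken up again. The job was handed in at about 23 s, with the weight held still, underside square to the lens, centred and 100 mm from it to within about 2 mm by my measurements.

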